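# Open the counterweighted sherd press and lay the mended sherd in its tray

### The job

The mended sherd in the bench press has set. Lift the press arm by its crossbar past its balance point and ease it back onto its rubber stop, without letting it fall on the stop or forcing the stop back, so that it rests open by itself when you let go; then take out the sherd and lay it flat in the shallow white tray without dropping it. Leave the beaker, the pick and the corked flask where they are.

Things in the scene. Friction and masses are not known exactly. Their poses are not given: they have to be found in the camera images.
- press_base: the fixed press: grey plate 345 x 110 x 12 mm (x -235 to +110), two cheeks up to 121 mm high with the hinge, and a block with a cork bed (100 x 90 mm, centre x = -155, top 45 mm above the table). Origin on the table straight below the hinge, z up; the hinge axis runs along y, 115 mm above the table. The closed arm points along -x, level; the open arm leans to the +x side.
- press_arm: the swinging arm, aluminium bar 18 x 16 mm. Origin on the hinge axis; closed, its axes are parallel to the base's (bar along -x); lifting turns it about +y. Its own weight holds it shut (2 to 3 N at the crossbar); it balances at 55 to 68 degrees of lift, which varies, and beyond that falls open by itself (1 to 2.5 N at the crossbar at the stop). The hinge has almost no friction.
- handle (a point): middle of the arm's round steel crossbar, 12 mm thick and 160 mm long (80 mm to either side of the arm, along the hinge axis), 210 mm from the hinge axis. It may be taken on either side of the arm from above; the bar can turn in a light pinch. 115 mm above the table closed, 290 to 325 mm open.
- foot (a point): centre of the face of the arm's rubber foot, 32 mm across, which hangs 155 mm from the hinge, 58.5 mm below the bar's centre line; closed, it stands 1.5 mm above the sherd.
- counterweight: brass weight, 48 mm across, 30 mm long, 0.4 kg, clamped on the arm's tail rod (112 mm long, leaning 60 degrees above +x with the arm closed) 65 to 85 mm from the hinge. Origin at its centre.
- stop_pin (a point): end of the steel pin, 12 mm thick, on the arm 90 mm from the hinge, that sticks out 52 mm to -y and meets the stop's nose.
- stop_bracket: grey post 220 mm high at the base's -y side (its origin and axes are the base's), carrying a stop screw with a sprung rubber nose (28 mm across) 198 mm above the table. The pin meets the nose at 92 to 122 degrees of lift: the screw's setting varies and is not in the readings, so feel for it. The damped nose yields slowly, 1 mm per 4.5 N; the resting arm loads it with 3 to 7 N.
- stop_mount (a point): middle of the stop screw's clamp at the head of the post. The stop's setting is spoilt by more than 20 N: about 6 N, or 8 mm of slow travel, at the crossbar beyond first touch, or the arm falling onto it; let go within about 3 degrees of touch.
- mended_sherd: loose piece of pottery, plain terracotta, 70 x 54 x 10 mm, 20 g, lying flat on the cork bed under the foot, its long side (its x axis) roughly along the arm. Origin at the centre of its underside, z up. Pinch it across its y axis (54 mm) from above once the arm is open.
- finds_tray: fixed shallow white tray 170 x 130 mm, rim 18 mm high, walls 4 mm, floor 4 mm above the table. Origin on the table under its centre, x axis along its long side.
- beaker: small empty glass beaker, 52 mm across, 62 mm high, standing; origin at the centre of its foot. Bystander.
- pick: thin pick with dark handle, 154 mm long, lying on the table; origin at its centre. Bystander.
- flask: small clear bottle with a cork, 54 mm across, 122 mm high, standing; origin at the centre of its foot. Bystander.
There are look-alikes about, which are no part of the job. What is shaped like the mended_sherd but pink or turquoise is not meant.

How it is judged:
On the way:
1. the arm has been let go and rests open by itself on its stop (x of handle in the frame of press_base above 0.004 m and height (world z) of handle above 0.27 m and angular speed of press_arm below 0.08 rad/s and contact force between the fingers and press_arm below 0.05 N), for 0.4 s.
At the end, for the whole second after the job is handed in: The arm rests open by itself (crossbar over 4 mm past the hinge axis, over 270 mm high, still, untouched); the sherd lies still, flat (within 0.2 rad) and released on the white tray's floor, its centre within 55 mm (lengthwise) and 42 mm (crosswise) of the tray's centre (all of step 1 and x of mended_sherd in the frame of finds_tray between -0.055 and 0.055 m and y of mended_sherd in the frame of finds_tray between -0.042 and 0.042 m and z of mended_sherd in the frame of finds_tray below 0.012 m and angle between mended_sherd's own z axis and vertical below 0.2 rad and linear speed of mended_sherd below 0.02 m/s and contact force between the fingers and mended_sherd below 0.05 N).
It fails at once if the stop is loaded with more than 20 N: the arm fell onto it or was forced against it (contact force between press_arm and stop_bracket above 20 N).
It fails at once if let go, the arm falls open faster than 1.7 rad/s (angular speed of press_arm above 1.7 rad/s and contact force between the fingers and press_arm below 0.01 N and x of handle in the frame of press_base above -0.08 m).
It fails at once if the sherd is moved more than 25 mm before the arm is open (distance of mended_sherd from where it was at the start of the episode above 0.025 m and x of handle in the frame of press_base below 0 m).
It fails at once if the sherd is let go more than 25 mm above the bed (height (world z) of mended_sherd above 0.07 m and contact force between the fingers and mended_sherd below 0.01 N).
It fails at once if the beaker, the pick or the flask is moved more than 25 mm (distance of any of beaker, pick, flask from where it was at the start of the episode above 0.025 m).
It also fails if it takes over 70 s, if anything falls off the work surface, if the arm or the gripper's body presses on something with over 40 N, if the wrist force passes 120 N, or if a joint passes its speed limit or range.

### The arm

A 6-joint arm with a two-finger parallel gripper is mounted at the origin on a cart in front of the work surface, level with it; the furniture and walls round the work are solid. World frame = base frame: x ahead of the robot, y to its left, z up, the work surface at z = 0. Lengths are in m, angles in rad, forces in N, time in s.
With the tool pointing down it reaches from about 0.3 to 0.75 m from the base axis. Payload 8.5 kg.
Tool frame: the origin (TCP) lies on the centre line of the jaws, within the pads' length; the fingertips stand 25 mm ahead of it and the grasp point (between the pads) lies 6 mm ahead of it; z points along the fingers, y is the line along which they close (so a half turn about z gives the same grasp; the last joint's range is limited). The gripper opens to 85 mm and grips with 20 to 120 N. Pads are 22 mm wide; open, the fingers measure 114 mm over their backs; the gripper's body (76 mm by 85 mm) begins 54 mm behind the grasp point. The pads swing forward as they close: fully open they stand 13 mm farther back than shut.
Start: joints at [1.025, 0.381, 1.297, -0, 1.464, -0.215], TCP at [0.179, 0.52, 0.256] pointing down, gripper open.
Joint ranges: [-3.11, 3.11], [-0.89, 2.33], [0.22, 2.48], [-1.42, 4.56], [0.17, 2.85], [-2.88, 2.88]. Speed limits (rad/s): [2.39, 2.39, 3.14, 3.14, 3.14, 3.14].

### API

Orientations are given as a rotation vector (axis times angle).
In Python, from plant import robot gives the robot as it stands.
- The arm moves only by the tool send_rows, never from a script. Its argument "series" is one flat list of numbers, 6 for each row, row after row: the shift along the world's x, y, z scaled (see below), then the turn, a rotation vector about the world's x, y, z scaled (see below). In form: [dx, dy, dz, rx, ry, rz, dx, dy, dz, rx, ry, rz, ...]. A call has 1 to 12 rows; each row is the pose to reach, as a shift and turn from the pose commanded when the call began, turning the shorter way round; what a row does not reach only later rows make up. The controller multiplies each number of a shift by 25 cm and each number of a turn by 180 degrees. A row lasts 1/8 s, in which the tool goes at most 62.5 mm and 10.7 degrees, less where a joint would pass 70% of its speed; a pose out of reach is approached as far as the arm can. A call with a number of a shift or a turn outside -1 to 1 is refused whole. A call with a gripper value outside its range is refused whole. "claw" is the opening, from -1 (shut) to 1 (fully open), so that 0 is half open, set as the call begins (left out, the last holds). The fingers move at their own pace and stop on an object; "grip_force" is the grip in N (left out, the last holds). Time passes only in rows, so rows that repeat a pose let the fingers close. It gives the time, the measured TCP pose, the force, the opening and the grip force at its end, in the units of the state.
- robot.state(): the state, without advancing time (a new reading comes with each control period).
- robot.get_image(name): name is "side" or "top"; returns a dict with "img" (400x640x3 uint8, red, green, blue), "camera_matrix" (3x3 intrinsics, pixels), "pose" (4x4, takes a point from camera to world coordinates). Camera axes: x right, y down, z forward; pixel columns grow to the right and rows downward; lengths in m; the calibration is good to about 2 mm. A picture is of the moment at which its call begins. There is no depth.
- robot.job_done(): hands the job in; it is judged then, once.
The state is a dict: "time_s": time; "joint_pos": joint angles; "qvel": joint speeds; "tau": joint torques, N m; "ee_pos": TCP position; "tool_rot": TCP orientation; "force": force on the tool from outside, world axes, zero at the start; "ft_torque": the same for the moment, N m; "width": opening from 0.0 (shut) to 1.0 (fully open); "grasp_force": force on a finger pad.
Only numpy, scipy, OpenCV 4.12 (cv2) and the standard library are available. Lean on these libraries where they do the work, as an engineer would, in place of code of your own. Each camera call takes 0.05 s, during which the arm holds its last target. There are 200 camera calls.

## Working session

There is one attempt and no reset: what is moved stays moved. The work goes in short steps, Python scripts to look and compute and a tool call to move; the robot and the scene stay as the last step left them, time stands still between calls to the robot, and variables do not carry over. Pictures are saved under pics/ and viewed, at most 12 in all, crops included, and the job is handed in when it is done.

Besides the shell and the picture viewer there is one more tool, called after "Request:" as name(argument=value, ...) on one line, values as JSON. send_rows: Moves the arm, as the interface text tells. Its arguments: {"type":"object","properties":{"series":{"type":"array"},"claw":{"type":"number"},"grip_force":{"type":"number"}},"required":["series"]}

```bash
mkdir -p pics; cat > h.py <<'E'
import numpy as np, cv2
from plant import robot
def shot(n,f):
    d=robot.get_image(n); cv2.imwrite('pics/'+f,d['img'][:,:,::-1]); np.savez('pics/'+f[:-4],K=d['camera_matrix'],T=d['pose'],img=d['img']); return d
def ray(d,u,v):
    r=np.linalg.inv(d['K'])@[u,v,1]; return d['T'][:3,3], d['T'][:3,:3]@r
def onz(d,u,v,z):
    o,r=ray(d,u,v); return o+r*(z-o[2])/r[2]
def proj(d,p):
    q=np.linalg.inv(d['T'])@np.r_[p,1]; q=d['K']@q[:3]; return q[:2]/q[2]
E
python3 - <<'E'
from h import *
for n in('top','side'):
    d=shot(n,n+'0.png'); print(n,d['camera_matrix'].tolist(),d['pose'].round(3).tolist())
print(robot.state())
E
```

```text
top [[410.67805207680965, 0.0, 320.593212543052], [0.0, 410.67805207680965, 204.6109802121611], [0.0, 0.0, 1.0]] [[0.011, -0.998, 0.06, 0.518], [-1.0, -0.011, -0.001, 0.007], [0.002, -0.06, -0.998, 1.148], [0.0, 0.0, 0.0, 1.0]]
side [[414.3611854261947, 0.0, 321.3641969261317], [0.0, 414.3611854261947, 201.1186659425223], [0.0, 0.0, 1.0]] [[0.815, -0.361, 0.454, -0.023], [-0.58, -0.529, 0.62, -0.815], [0.017, -0.768, -0.64, 0.994], [0.0, 0.0, 0.0, 1.0]]
{'time_s': 0.1, 'joint_pos': array([ 1.02469969e+00,  3.81158085e-01,  1.29813162e+00, -3.91901758e-05,
        1.46361913e+00, -2.15322755e-01]), 'qvel': array([ 0.00076283, -0.00091266, -0.00110421, -0.00089776,  0.00087453,
       -0.00063723]), 'tau': array([ 4.11017056e-03, -4.49221087e+01, -2.31659317e+01, -1.33342382e-04,
        3.62208819e-03, -4.00702021e-06]), 'ee_pos': array([0.17853127, 0.51998349, 0.25577567]), 'tool_rot': array([-5.17131788e-01, -3.09827855e+00,  1.94187959e-03]), 'force': array([-0.14751001,  0.6312101 ,  0.5010491 ]), 'ft_torque': array([0.03225199, 0.00966014, 0.00779171]), 'grasp_force': 0.0, 'width': 0.9983181684591661}
```

View pics/top0.png

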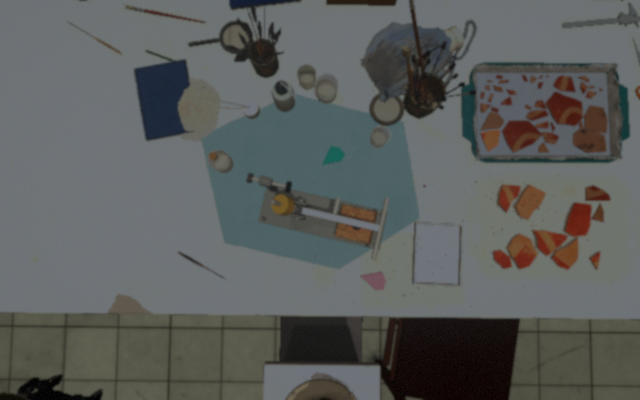

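View pics/side0.png

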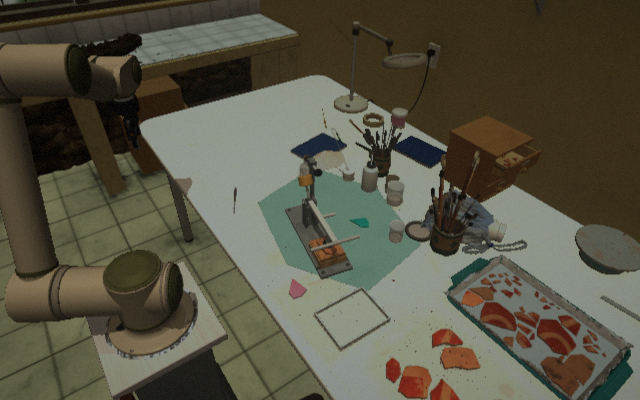

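Top view: the press runs from (262,215) to (388,240), with the crossbar from (388,198) to (375,258) and the tray at (437,253). The flask is probably at (220,160), the beaker at (380,136) and the pick at (202,264). Next I'll enlarge both views.

```bash
python3 - <<'E'
import cv2,numpy as np
a=cv2.imread('pics/top0.png')[120:290,190:470]; b=cv2.imread('pics/side0.png')[140:355,220:440]
a=cv2.resize(a,None,fx=2.85,fy=2.85,interpolation=3)
a=cv2.convertScaleAbs(a,alpha=1.6)
cv2.imwrite('pics/ca.png',a)
b=cv2.resize(b,None,fx=2.75,fy=2.75,interpolation=3);cv2.imwrite('pics/cb.png',cv2.convertScaleAbs(b,alpha=1.6))
E
```

```text
(no output)
```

View pics/ca.png

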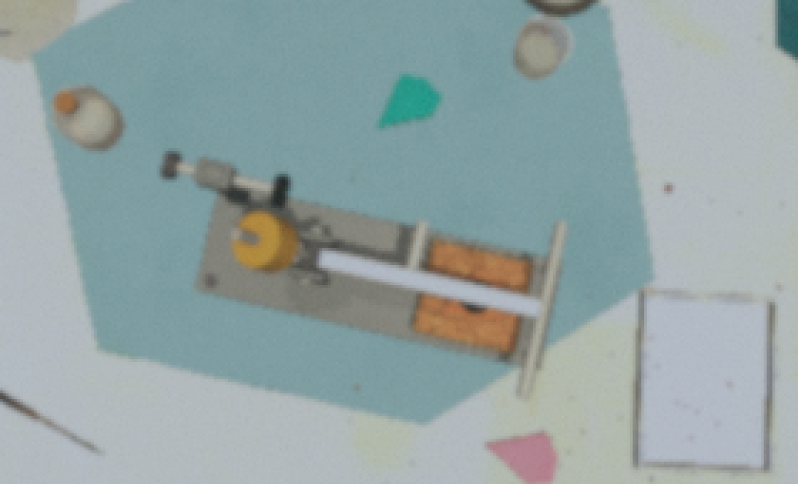

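View pics/cb.png

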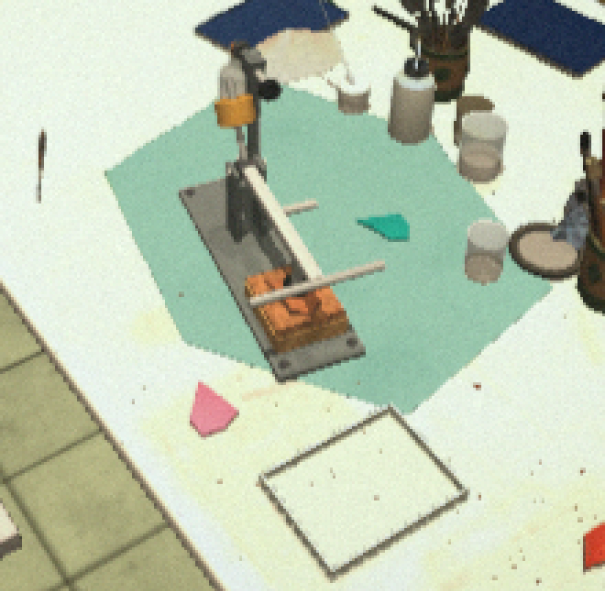

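The sherd candidates are:
- terracotta piece under the foot on the cork, side ≈(330,247)
- turquoise at top (333,155)
- pink at top (373,281)

Only the terracotta one fits, since it is terracotta and lies on the bed under the foot; the crops confirm this.

```bash
cat >> h.py <<'E'
def load(f):
    z=np.load('pics/'+f+'.npz'); return {'K':z['K'],'T':z['T'],'img':z['img']}
def tri(d1,p1,d2,p2):
    o1,r1=ray(d1,*p1);o2,r2=ray(d2,*p2)
    A=np.c_[r1,-r2];s=np.linalg.lstsq(A,o2-o1,rcond=None)[0];a=o1+s[0]*r1;b=o2+s[1]*r2
    return (a+b)/2,np.linalg.norm(a-b)
E
sed -i 's/return d$/return {"K":d["camera_matrix"],"T":d["pose"],"img":d["img"]}/' h.py
python3 - <<'E'
from h import *
t,s=load('top0'),load('side0')
A=lambda x,y:(190+x/2.85,120+y/2.85); B=lambda x,y:(220+x/2.75,140+y/2.75)
print('bar far',tri(t,A(561,224),s,B(382,266)),'near',tri(t,A(525,395),s,B(252,302)))
f=onz(t,*A(561,224),.118);n=onz(t,*A(525,395),.118);print(f,n,np.linalg.norm(f-n))
for q in [(218,193),(196,288),(507,362)]: print('plate',onz(t,*A(*q),.012))
for q,qs in zip([(642,291),(775,300),(768,468),(636,466)],[None]*4): print('tray',onz(t,*A(*q),.018))
for q in [(392,407),(467,492),(333,576),(262,482)]: print('trayS',onz(s,*B(*q),.018))
print('flask',onz(t,*A(98,125),.0),'beaker',onz(t,*A(540,52),.0))
E
```

```text
bar far (array([ 0.59816655, -0.16160338,  0.11240984]), np.float64(0.0008523461250992006)) near (array([ 0.44735614, -0.12939534,  0.11759238]), np.float64(0.0007322237420690866))
[ 0.59738491 -0.16044273  0.118     ] [ 0.44707957 -0.1291383   0.118     ] 0.15353065943868827
plate [0.63212438 0.15657587 0.012     ]
plate [0.53940799 0.17614404 0.012     ]
plate [ 0.47127704 -0.12566925  0.012     ]
tray [ 0.54114402 -0.25495519  0.018     ]
tray [ 0.53388295 -0.38325251  0.018     ]
tray [ 0.37333403 -0.37497848  0.018     ]
tray [ 0.3738693  -0.24872274  0.018     ]
trayS [ 0.53766915 -0.26375006  0.018     ]
trayS [ 0.53125869 -0.38844633  0.018     ]
trayS [ 0.36510812 -0.38459151  0.018     ]
trayS [ 0.36948864 -0.26177637  0.018     ]
flask [0.69945942 0.27793691 0.        ] beaker [ 0.77738586 -0.15858825  0.        ]
```

Request:
send_rows(series=[0.1,-0.2,0,0,0,0.01,0.2,-0.4,0,0,0,0.02,0.3,-0.6,0,0,0,0.03,0.4,-0.8,0,0,0,0.04,0.48,-1,0,0,0,0.04,0.48,-1,0,0,0,0.04], claw=0, grip_force=20)

```text
time_s: 0.85
ee_pos: [0.2996, 0.2678, 0.2563]
tool_rot: [-0.33, -3.124, 0.001]
force: [0.9, 0.2, 0.6]
width: 0.504
grasp_force: 0.0
```

Request:
send_rows(series=[0.1,-0.2,0,0,0,0,0.2,-0.4,0,0,0,0,0.3,-0.6,0,0,0,0,0.4,-0.8,0,0,0,0,0.48,-1,0,0,0,0,0.48,-1,0,0,0,0])

```text
time_s: 1.6
ee_pos: [0.4198, 0.0183, 0.2559]
tool_rot: [-0.327, -3.124, 0.0]
force: [-0.8, 0.9, 1.1]
width: 0.501
grasp_force: 0.0
```

Request:
send_rows(series=[0.08,-0.2,0,0,0,0,0.16,-0.4,-0.05,0,0,0,0.24,-0.62,-0.15,0,0,0,0.24,-0.62,-0.2,0,0,0,0.24,-0.62,-0.2,0,0,0])

```text
time_s: 2.22
ee_pos: [0.4783, -0.1331, 0.2054]
tool_rot: [-0.32, -3.123, -0.002]
force: [0.7, 0.6, 0.0]
width: 0.501
grasp_force: 0.0
```

```bash
python3 - <<'E'
from h import *
st=robot.state(); print({k:np.round(v,4) for k,v in st.items() if k in('time_s','ee_pos','tool_rot','force','width')})
t=shot('top','t1.png'); s=shot('side','s1.png')
a=cv2.resize(t['img'][180:290,320:440],None,fx=5,fy=5,interpolation=3)[:,:,::-1]
b=cv2.resize(s['img'][190:300,260:380],None,fx=5,fy=5,interpolation=3)[:,:,::-1]
cv2.imwrite('pics/c1.png',cv2.resize(cv2.convertScaleAbs(np.hstack([a,b]),alpha=1.5),(800,367)))
E
```

```text
{'time_s': np.float64(2.225), 'ee_pos': array([ 0.4783, -0.1331,  0.2054]), 'tool_rot': array([-3.1960e-01, -3.1227e+00, -2.5000e-03]), 'force': array([0.6726, 0.6454, 0.0304]), 'width': np.float64(0.5013)}
```

View pics/c1.png

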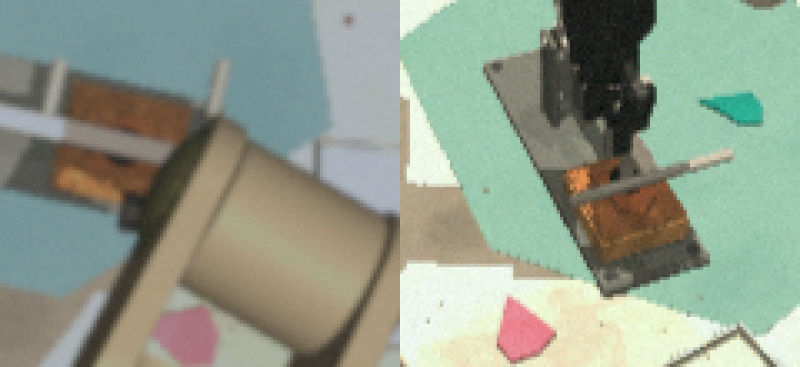

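The crop shows the gripper above the near half of the crossbar, with the bar running beneath it across the side crop from (570,200) to (735,155). Now I'll go down and pinch.

Request:
send_rows(series=[0,0,-0.12,0,0,0,0,0,-0.24,0,0,0,0,0,-0.34,0,0,0,0,0,-0.34,0,0,0,0,0,-0.34,0,0,0])

```text
time_s: 2.95
ee_pos: [0.4792, -0.1345, 0.1228]
tool_rot: [0.32, 3.123, -0.001]
force: [-0.5, 0.1, 0.7]
width: 0.502
grasp_force: 0.0
```

Request:
send_rows(series=[0,0,0,0,0,0,0,0,0,0,0,0,0,0,0,0,0,0,0,0,0,0,0,0], claw=-1, grip_force=25)

```text
time_s: 3.45
ee_pos: [0.4793, -0.133, 0.1223]
tool_rot: [0.322, 3.123, 0.005]
force: [3.9, 12.9, 6.6]
width: 0.129
grasp_force: 26.1
```

```bash
python3 - <<'E'
from h import *
F=[]
for i in range(8):
    robot.get_image('top'); F.append(robot.state()['force'])
F=np.array(F);print(F.mean(0).round(2),F.std(0).round(2))
st=robot.state(); print({k:np.round(v,4) for k,v in st.items() if k in('time_s','ee_pos','force','width','grasp_force')})
xb=np.array([.204,.979,0]);
# TCP shifts (units of .25 m) from closed for lift angles
for a in range(0,125,5):
    r=np.radians(a); d=.21*(1-np.cos(r))*xb+[0,0,.21*np.sin(r)]; print(a,(d/.25).round(3))
E
```

```text
[ 3.58 12.7   6.28] [0.59 0.39 0.38]
{'time_s': np.float64(3.85), 'ee_pos': array([ 0.4793, -0.133 ,  0.1223]), 'force': array([ 3.5568, 12.129 ,  6.0152]), 'grasp_force': np.float64(26.0711), 'width': np.float64(0.1301)}
0 [0. 0. 0.]
5 [0.001 0.003 0.073]
10 [0.003 0.012 0.146]
15 [0.006 0.028 0.217]
20 [0.01  0.05  0.287]
25 [0.016 0.077 0.355]
30 [0.023 0.11  0.42 ]
35 [0.031 0.149 0.482]
40 [0.04  0.192 0.54 ]
45 [0.05  0.241 0.594]
50 [0.061 0.294 0.643]
55 [0.073 0.351 0.688]
60 [0.086 0.411 0.727]
65 [0.099 0.475 0.761]
70 [0.113 0.541 0.789]
75 [0.127 0.61  0.811]
80 [0.142 0.68  0.827]
85 [0.156 0.751 0.837]
90 [0.171 0.822 0.84 ]
95 [0.186 0.894 0.837]
100 [0.201 0.965 0.827]
105 [0.216 1.035 0.811]
110 [0.23  1.104 0.789]
115 [0.244 1.17  0.761]
120 [0.257 1.234 0.727]
```

Request:
send_rows(series=[0.001,0.006,0,0,0,0,0.002,0.007,0.037,0,0,0,0.002,0.009,0.073,0,0,0,0.003,0.013,0.11,0,0,0,0.004,0.018,0.146,0,0,0,0.007,0.034,0.217,0,0,0,0.011,0.056,0.287,0,0,0,0.017,0.083,0.355,0,0,0,0.02,0.098,0.388,0,0,0,0.024,0.116,0.42,0,0,0,0.024,0.116,0.42,0,0,0,0.024,0.116,0.42,0,0,0])

```text
time_s: 5.35
ee_pos: [0.4849, -0.107, 0.2266]
tool_rot: [0.322, 3.124, -0.004]
force: [2.6, -6.9, 0.5]
width: 0.129
grasp_force: 24.7
```

```bash
cat >> h.py <<'E'
P0=np.array([.4793,-.133,.1223]); XB=np.array([.204,.979,0]); YB=np.array([-.979,.204,0])
def feel(n=6):
    F=[];
    for i in range(n): robot.get_image('top'); F.append(robot.state()['force'])
    st=robot.state(); F=np.mean(F,0); p=st['ee_pos']; q=p-P0-XB*.21
    x,z=q@XB,q[2]; a=np.arctan2(z,-x); rad=np.array(-np.cos(a)*XB)+[0,0,np.sin(a)]; tan=np.sin(a)*XB+[0,0,np.cos(a)]
    print('t',round(st['time_s'],2),'p',p.round(4),'lift',np.degrees(a).round(2),'R',np.hypot(x,z).round(4),'lat',(q@YB).round(4),'F tan,rad,lat',(F@tan).round(2),(F@rad).round(2),(F@YB).round(2),'w',st['width'].round(3),st['grasp_force'].round(1))
E
python3 -c "
from h import *
feel()"
```

```text
Traceback (most recent call last):
  File "h.py", line 23, in feel
    print('t',round(st['time_s'],2),'p',p.round(4),'lift',np.degrees(a).round(2),'R',np.hypot(x,z).round(4),'lat',(q@YB).round(4),'F tan,rad,lat',(F@tan).round(2),(F@rad).round(2),(F@YB).round(2),'w',st['width'].round(3),st['grasp_force'].round(1))
                                                                                                                                                                                                        ^^^^^^^^^^^^^^^^^
AttributeError: 'float' object has no attribute 'round'
```

Request:
send_rows(series=[0.004,0.016,0.033,0,0,0,0.008,0.037,0.064,0,0,0,0.017,0.08,0.122,0,0,0,0.027,0.129,0.176,0,0,0,0.038,0.182,0.225,0,0,0,0.044,0.21,0.248,0,0,0,0.05,0.239,0.27,0,0,0,0.056,0.269,0.29,0,0,0,0.063,0.299,0.309,0,0,0,0.063,0.299,0.309,0,0,0])

```text
time_s: 6.9
ee_pos: [0.5012, -0.0327, 0.3059]
tool_rot: [0.323, 3.119, -0.007]
force: [0.9, -9.3, 13.2]
width: 0.127
grasp_force: 26.0
```

```bash
sed -i "s/st\['width'\].round(3),st\['grasp_force'\].round(1)/np.round(st['width'],3),np.round(st['grasp_force'],1)/" h.py
python3 -c "
from h import *
feel()"
```

```text
t 7.2 p [ 0.5012 -0.0331  0.3057] lift 59.56 R 0.2127 lat -0.001 F tan,rad,lat -1.02 15.54 -3.2 w 0.131 25.9
```

Request:
send_rows(series=[0.006,0.028,0.024,0,0,0,0.013,0.062,0.042,0,0,0,0.02,0.095,0.057,0,0,0,0.027,0.129,0.071,0,0,0,0.034,0.164,0.083,0,0,0,0.041,0.199,0.094,0,0,0,0.048,0.234,0.103,0,0,0,0.055,0.269,0.11,0,0,0,0.063,0.305,0.116,0,0,0,0.07,0.34,0.12,0,0,0,0.07,0.34,0.12,0,0,0])

```text
time_s: 8.57
ee_pos: [0.519, 0.0538, 0.3343]
tool_rot: [0.321, 3.121, -0.001]
force: [7.7, -1.4, 5.1]
width: 0.126
grasp_force: 25.7
```

```bash
python3 -c "
from h import *
feel()"
```

```text
t 8.88 p [0.5189 0.0533 0.3342] lift 84.74 R 0.2128 lat -0.0008 F tan,rad,lat 0.23 4.04 -7.66 w 0.134 25.6
```

Request:
send_rows(series=[0.007,0.012,0.003,0,0,0,0.009,0.024,0.004,0,0,0,0.012,0.036,0.005,0,0,0,0.014,0.048,0.005,0,0,0,0.017,0.06,0.005,0,0,0,0.019,0.071,0.005,0,0,0,0.019,0.071,0.005,0,0,0])

```text
time_s: 9.75
ee_pos: [0.523, 0.0719, 0.3349]
tool_rot: [0.321, 3.124, 0.0]
force: [5.4, -0.7, 1.4]
width: 0.132
grasp_force: 25.7
```

```bash
python3 -c "
from h import *
feel()"
```

```text
t 10.05 p [0.5229 0.0718 0.3349] lift 89.85 R 0.2126 lat -0.0009 F tan,rad,lat 0.6 2.79 -5.3 w 0.126 25.7
```

Request:
send_rows(series=[0.002,0.01,0,0,0,0,0.004,0.019,0,0,0,0,0.006,0.029,0,0,0,0,0.006,0.029,0,0,0,0])

```text
time_s: 10.55
ee_pos: [0.5245, 0.0791, 0.3347]
tool_rot: [0.321, 3.124, -0.0]
force: [6.8, 0.6, 0.8]
width: 0.132
grasp_force: 25.6
```

```bash
python3 -c "
from h import *
feel()"
```

```text
t 10.85 p [0.5245 0.079  0.3347] lift 91.82 R 0.2125 lat -0.001 F tan,rad,lat 0.25 1.02 -5.65 w 0.133 25.6
```

Request:
send_rows(series=[0.004,0.006,0,0,0,0,0.005,0.012,0,0,0,0,0.006,0.018,0,0,0,0,0.006,0.018,0,0,0,0])

```text
time_s: 11.35
ee_pos: [0.5256, 0.0836, 0.3344]
tool_rot: [-0.321, -3.124, 0.0]
force: [3.6, -0.9, -2.2]
width: 0.127
grasp_force: 25.4
```

```bash
python3 -c "
from h import *
feel()"
```

```text
t 11.65 p [0.5255 0.0835 0.3346] lift 93.06 R 0.2126 lat -0.0011 F tan,rad,lat 0.65 -3.83 -3.23 w 0.125 25.2
```

Request:
send_rows(series=[0.002,0.006,-0.001,0,0,0,0.003,0.012,-0.001,0,0,0,0.004,0.018,-0.001,0,0,0,0.004,0.018,-0.001,0,0,0])

```text
time_s: 12.15
ee_pos: [0.5266, 0.0881, 0.3344]
tool_rot: [-0.321, -3.125, -0.0]
force: [1.6, 0.5, -4.3]
width: 0.129
grasp_force: 25.0
```

```bash
python3 -c "
from h import *
feel()"
```

```text
t 12.45 p [0.5265 0.0879 0.3344] lift 94.28 R 0.2127 lat -0.0012 F tan,rad,lat 0.74 -5.29 -1.18 w 0.128 24.9
```

Request:
send_rows(series=[0.001,0.006,-0.003,0,0,0,0.002,0.012,-0.004,0,0,0,0.004,0.018,-0.005,0,0,0,0.004,0.018,-0.005,0,0,0])

```text
time_s: 12.95
ee_pos: [0.5276, 0.0927, 0.3338]
tool_rot: [0.321, 3.125, 0.001]
force: [-0.9, 1.2, 2.3]
width: 0.13
grasp_force: 25.7
```

```bash
python3 -c "
from h import *
feel()"
```

```text
t 13.25 p [0.5276 0.0925 0.3337] lift 95.57 R 0.2125 lat -0.0012 F tan,rad,lat 0.57 3.98 2.43 w 0.127 26.0
```

Request:
send_rows(series=[0.001,0.006,-0.001,0,0,0,0.002,0.012,-0.003,0,0,0,0.004,0.018,-0.004,0,0,0,0.004,0.018,-0.004,0,0,0])

```text
time_s: 13.75
ee_pos: [0.5286, 0.0972, 0.3331]
tool_rot: [0.321, 3.124, 0.001]
force: [-3.2, 3.0, 7.5]
width: 0.128
grasp_force: 26.2
```

```bash
python3 -c "
from h import *
feel()"
```

```text
t 14.05 p [0.5286 0.0971 0.3331] lift 96.85 R 0.2123 lat -0.0013 F tan,rad,lat 0.91 7.56 3.47 w 0.132 26.2
```

Request:
send_rows(series=[0,0.005,0.002,0,0,0,0,0.009,0.001,0,0,0,0,0.013,0.001,0,0,0,0,0.013,0.001,0,0,0])

```text
time_s: 14.55
ee_pos: [0.5291, 0.1001, 0.3327]
tool_rot: [0.322, 3.124, -0.0]
force: [4.1, 0.9, 5.0]
width: 0.128
grasp_force: 26.0
```

```bash
python3 -c "
from h import *
feel()"
```

```text
t 14.85 p [0.5291 0.1    0.3327] lift 97.65 R 0.2123 lat -0.0012 F tan,rad,lat 0.66 4.52 -5.17 w 0.125 26.0
```

Request:
send_rows(series=[0.001,0.005,-0.001,0,0,0,0.001,0.009,-0.002,0,0,0,0.002,0.013,-0.002,0,0,0,0.002,0.013,-0.002,0,0,0])

```text
time_s: 15.35
ee_pos: [0.5298, 0.1033, 0.3321]
tool_rot: [0.322, 3.123, -0.0]
force: [6.6, 0.9, 4.0]
width: 0.123
grasp_force: 26.0
```

```bash
python3 -c "
from h import *
feel()"
```

```text
t 15.65 p [0.5297 0.1032 0.3321] lift 98.55 R 0.2122 lat -0.0012 F tan,rad,lat 0.66 3.73 -6.1 w 0.128 26.0
```

Request:
send_rows(series=[0.003,0.005,0,0,0,0,0.004,0.009,-0.001,0,0,0,0.005,0.014,-0.002,0,0,0,0.005,0.014,-0.002,0,0,0])

```text
time_s: 16.15
ee_pos: [0.5306, 0.107, 0.3314]
tool_rot: [0.322, 3.125, 0.0]
force: [5.9, 0.2, 1.8]
width: 0.129
grasp_force: 25.9
```

```bash
python3 -c "
from h import *
feel()"
```

```text
t 16.45 p [0.5306 0.107  0.3314] lift 99.6 R 0.2121 lat -0.0013 F tan,rad,lat 1.04 2.45 -5.29 w 0.128 25.9
```

Request:
send_rows(series=[0.001,0.005,-0.001,0,0,0,0.002,0.009,-0.002,0,0,0,0.003,0.014,-0.002,0,0,0,0.003,0.014,-0.002,0,0,0])

```text
time_s: 16.95
ee_pos: [0.5313, 0.1105, 0.3309]
tool_rot: [0.321, 3.125, 0.0]
force: [5.6, 0.6, 2.2]
width: 0.131
grasp_force: 25.9
```

```bash
python3 -c "
from h import *
feel()"
```

```text
t 17.25 p [0.5313 0.1105 0.3309] lift 100.58 R 0.2122 lat -0.0012 F tan,rad,lat 0.92 2.19 -4.99 w 0.123 25.9
```

Request:
send_rows(series=[0.002,0.005,-0.001,0,0,0,0.003,0.009,-0.002,0,0,0,0.004,0.014,-0.002,0,0,0,0.004,0.014,-0.002,0,0,0])

```text
time_s: 17.75
ee_pos: [0.5321, 0.1139, 0.3302]
tool_rot: [-0.322, -3.124, 0.0]
force: [4.6, 0.4, -0.4]
width: 0.127
grasp_force: 25.6
```

```bash
python3 -c "
from h import *
feel()"
```

```text
t 18.05 p [0.5321 0.1138 0.3303] lift 101.52 R 0.2123 lat -0.0013 F tan,rad,lat 0.43 -1.39 -4.89 w 0.128 25.4
```

Request:
send_rows(series=[0.001,0.005,-0.001,0,0,0,0.002,0.009,-0.002,0,0,0,0.003,0.014,-0.003,0,0,0,0.003,0.014,-0.003,0,0,0])

```text
time_s: 18.55
ee_pos: [0.5328, 0.1173, 0.3296]
tool_rot: [-0.322, -3.125, 0.001]
force: [4.0, -2.3, -3.2]
width: 0.13
grasp_force: 25.3
```

```bash
python3 -c "
from h import *
feel()"
```

```text
t 18.85 p [0.5328 0.1173 0.3297] lift 102.49 R 0.2124 lat -0.0013 F tan,rad,lat -0.72 -3.76 -4.85 w 0.129 25.3
```

Request:
send_rows(series=[0.001,0.004,-0.002,0,0,0,0.001,0.008,-0.003,0,0,0,0.001,0.008,-0.003,0,0,0])

```text
time_s: 19.23
ee_pos: [0.5332, 0.1193, 0.3293]
tool_rot: [0.322, 3.124, -0.001]
force: [4.7, -3.4, -0.3]
width: 0.129
grasp_force: 25.5
```

```bash
python3 -c "
from h import *
feel(8)
s=shot('side','s2.png');t=shot('top','t2.png')
a=cv2.resize(s['img'][90:240,240:400],None,fx=4,fy=4,interpolation=3)[:,:,::-1]
cv2.imwrite('pics/c2.png',cv2.convertScaleAbs(a[:600],alpha=1.6))"
```

```text
t 19.62 p [0.5333 0.1193 0.3293] lift 103.04 R 0.2125 lat -0.0014 F tan,rad,lat -2.42 -1.47 -5.12 w 0.132 25.5
```

View pics/c2.png

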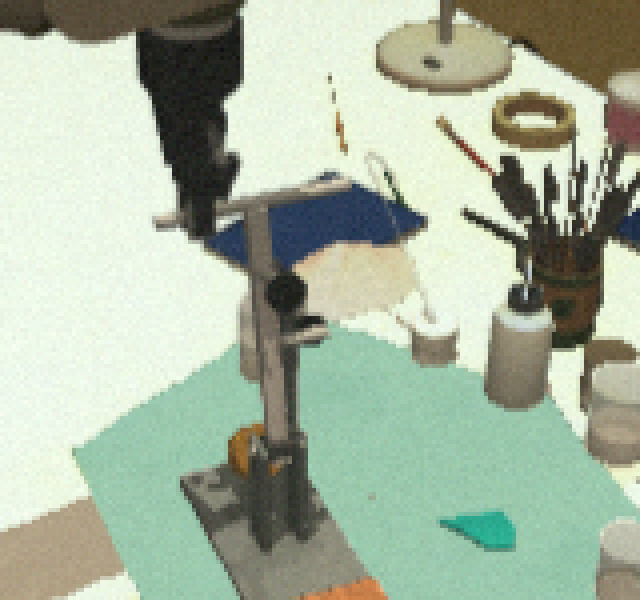

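The picture shows the arm upright with its pin behind the stop's nose (285,290), and the gripper holding the crossbar's near half at (205,215). The force falls 0.85 N per mm, so the arm is on the stop. I'll ease back to zero force and open.

Request:
send_rows(series=[0,-0.005,0.001,0,0,0,0,-0.01,0.002,0,0,0,0,-0.01,0.002,0,0,0,0,-0.01,0.002,0,0,0])

```text
time_s: 20.23
ee_pos: [0.5329, 0.1171, 0.3298]
tool_rot: [-0.321, -3.125, -0.001]
force: [0.8, -0.0, 1.6]
width: 0.13
grasp_force: 25.6
```

```bash
python3 -c "
from h import *
feel(6)"
```

```text
t 20.52 p [0.5329 0.1171 0.3297] lift 102.44 R 0.2124 lat -0.0014 F tan,rad,lat 0.06 3.04 1.11 w 0.125 25.8
```

Request:
send_rows(series=[0,0,0,0,0,0,0,0,0,0,0,0,0,0,0,0,0,0,0,0,0,0,0,0], claw=-0.3)

```text
time_s: 21.02
ee_pos: [0.5332, 0.1169, 0.3295]
tool_rot: [-0.322, -3.125, 0.0]
force: [-0.1, -0.3, 0.5]
width: 0.345
grasp_force: 0.0
```

```bash
python3 -c "
from h import *
feel(3)"
```

```text
t 21.18 p [0.5331 0.1169 0.3295] lift 102.42 R 0.2122 lat -0.0017 F tan,rad,lat 0.2 0.11 0.37 w 0.352 0.0
```

Request:
send_rows(series=[0,0,0.12,0,0,0,0,0,0.28,0,0,0,0,0,0.36,0,0,0,-0.1,-0.1,0.36,0,0,0,-0.2,-0.3,0.36,0,0,0,-0.3,-0.5,0.3,0,0,0,-0.35,-0.7,0.2,0,0,0,-0.4,-0.9,0.1,0,0,0,-0.4,-1,0,0,0,0,-0.4,-1,0,0,0,0])

```text
time_s: 22.42
ee_pos: [0.4326, -0.1341, 0.3282]
tool_rot: [-0.326, -3.122, -0.002]
force: [-0.4, 0.9, 0.4]
width: 0.351
grasp_force: 0.0
```

Request:
send_rows(series=[0,-0.2,0,0,0,0,0,-0.4,0,0,0,0,0,-0.6,0,0,0,0,0,-0.6,0,0,0,0], claw=1)

```text
time_s: 22.92
ee_pos: [0.4335, -0.2848, 0.3299]
tool_rot: [0.325, 3.124, -0.001]
force: [0.8, 0.8, 0.5]
width: 1.0
grasp_force: 0.0
```

```bash
python3 -c "
from h import *
t=shot('top','t3.png');s=shot('side','s3.png')
st=robot.state();print(st['time_s'],st['ee_pos'].round(4),st['width'])
a=cv2.resize(t['img'][190:265,310:410],None,fx=8,fy=8,interpolation=3)[:,:,::-1]
cv2.imwrite('pics/c3.png',cv2.convertScaleAbs(a,alpha=1.6))"
```

```text
23.025 [ 0.4336 -0.2823  0.3303] 1.000722671561282
```

View pics/c3.png

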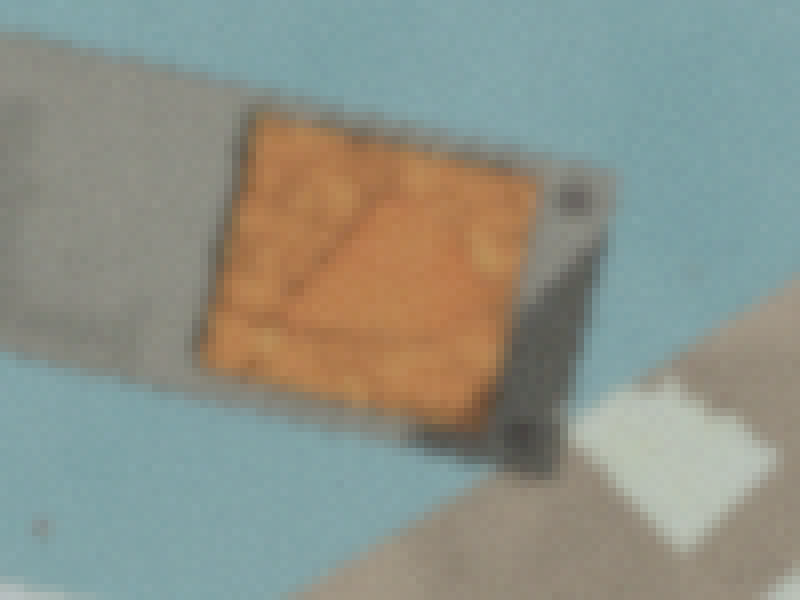

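The open bed shows the sherd as a redder polygon, from about (290,305) to (495,285) in the crop, with its top at (385,190) and bottom at (420,335). A hue mask will give the outline.

```bash
python3 - <<'E'
from h import *
t=load('t3');s=load('s3')
I=cv2.GaussianBlur(t['img'],(0,0),0.8).astype(float)
q=I[:,:,1]/I[:,:,0]
bed=np.array([(310+x/8,190+y/8) for x,y in[(255,110),(540,185),(490,430),(205,360)]])
for b in bed: print('bed',onz(t,*b,.045).round(4))
m=np.zeros(q.shape,np.uint8);cv2.fillPoly(m,[((bed-bed.mean(0))*.9+bed.mean(0)).astype(np.int32)],1)
v=q[m>0]; th,_=cv2.threshold((np.clip((q-.4)/.6,0,1)*255)[m>0].astype(np.uint8),0,255,cv2.THRESH_OTSU);th=.4+th/255*.6
print('otsu',th,np.percentile(v,[5,25,50,75,95]).round(3))
k=((q<th)&(m>0)).astype(np.uint8); k=cv2.morphologyEx(k,cv2.MORPH_OPEN,np.ones((3,3)))
n,l,S,C=cv2.connectedComponentsWithStats(k); i=1+S[1:,4].argmax(); k=(l==i).astype(np.uint8)
c=max(cv2.findContours(k,0,1)[0],key=cv2.contourArea); P=np.array([onz(t,*p[0],.055)[:2] for p in c],np.float32)
r=cv2.minAreaRect(P);print(S[i],r); print(cv2.boxPoints(r).round(4).tolist())
u=P@XB[:2];w=P@YB[:2];print('ext x_b',np.ptp(u),'y_b',np.ptp(w),'mid',((u.max()+u.min())/2*XB+(w.max()+w.min())/2*YB).round(4))
M=np.uint8(np.clip((q-.5)/.25,0,1)*255)[200:250,325:385]; K2=np.uint8(k[200:250,325:385]*255)
cv2.imwrite('pics/m3.png',cv2.resize(np.hstack([M,K2]),None,fx=6.5,fy=6.5,interpolation=0))
E
```

```text
bed [ 0.5878 -0.0513  0.045 ]
bed [ 0.5636 -0.1473  0.045 ]
bed [ 0.4814 -0.1308  0.045 ]
bed [ 0.5037 -0.0353  0.045 ]
otsu 0.6964705882352942 [0.672 0.689 0.698 0.707 0.729]
[343 212  29  22 368] ((0.5288219451904297, -0.09442897140979767), (0.06679622828960419, 0.061822276562452316), 53.6292724609375)
[[0.48410001397132874, -0.10300000011920929], [0.5339000225067139, -0.1396999955177307], [0.5734999775886536, -0.08590000122785568], [0.5236999988555908, -0.04919999837875366]]
ext x_b 0.07322274538129567 y_b 0.05968736240267758 mid [ 0.5357 -0.0939  0.    ]
```

View pics/m3.png

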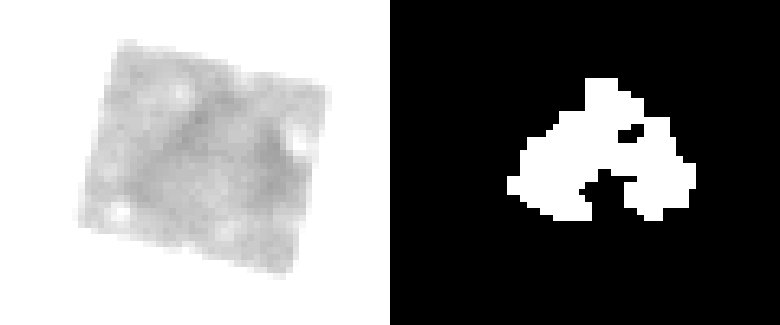

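```bash
python3 - <<'E'
from h import *
t=load('t3');t0=load('top0')
H=cv2.cvtColor(t0['img'],cv2.COLOR_RGB2HSV)
def poly(mask,d,z):
    c=max(cv2.findContours(mask,0,1)[0],key=cv2.contourArea)
    W=np.array([onz(d,*p[0],z)[:2] for p in c],np.float32);h=cv2.convexHull(W);a=cv2.approxPolyDP(h,.004,True)[:,0]
    r=cv2.minAreaRect(W);print((1000*a).round(0).tolist(),[np.round(x,4) for x in r])
def near(lo,hi,u,v):
    m=cv2.inRange(H,lo,hi);k=np.zeros_like(m);k[v-18:v+18,u-22:u+22]=1;return m*k
poly(near((70,120,40),(95,255,255),333,155),t0,.01)
poly(near((160,50,60),(180,255,255),373,281),t0,.01)
a=t['img'][200:250,330:382].astype(np.float32)
a=cv2.resize(cv2.GaussianBlur(a,(0,0),.6),None,fx=11,fy=11,interpolation=2)
lo,hi=np.percentile(a.reshape(-1,3)[a.reshape(-1,3)[:,2]<90] if 0 else a[150:400,130:400].reshape(-1,3),[2,98],axis=0)
a=np.clip((a-lo)/(hi-lo),0,1)*255
cv2.imwrite('pics/c4.png',a[:,:,::-1])
E
```

```text
[[729.0, -58.0], [746.0, -44.0], [752.0, -24.0], [703.0, 0.0], [712.0, -47.0]] [array([ 0.721 , -0.0296]), array([0.0438, 0.0579]), np.float64(64.2405)]
[[362.0, -168.0], [384.0, -170.0], [403.0, -159.0], [392.0, -110.0], [357.0, -149.0]] [array([ 0.3775, -0.1422]), array([0.0442, 0.0582]), np.float64(11.8199)][ WARN:0@0.225] global loadsave.cpp:1063 imwrite_ Unsupported depth image for selected encoder is fallbacked to CV_8U.
```

View pics/c4.png

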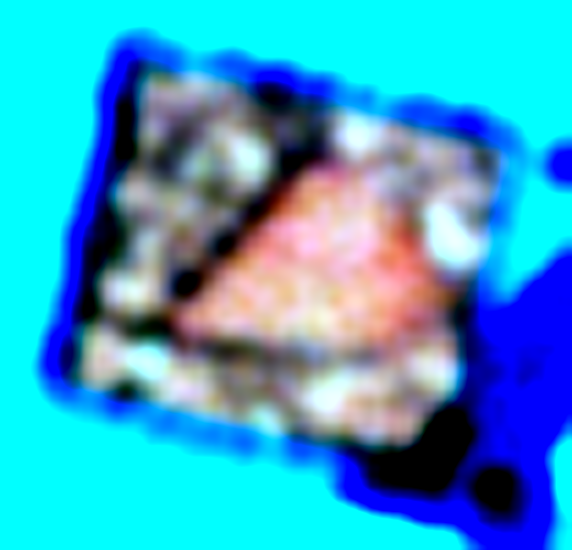

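The sherd is clear in this crop: tip (165,330), top corners (320,165) and (385,185), right corner (455,290), bottom corner (405,355).

```bash
python3 - <<'E'
from h import *
t=load('t3')
V=np.array([onz(t,330+x/11-.5+.5/11,200+y/11-.5+.5/11,.054)[:2] for x,y in[(165,330),(320,165),(385,185),(455,290),(405,355)]],np.float32)
print((V*1000).round(1).tolist()); r=cv2.minAreaRect(V);print(r)
for i in range(5): print(i,np.linalg.norm(V[i]-V[(i+1)%5]).round(4))
for a in range(40,130,5):
    e=np.array([np.cos(np.radians(a)),np.sin(np.radians(a))]);n=np.array([-e[1],e[0]]);print(a,np.ptp(V@e).round(4),np.ptp(V@n).round(4),(e*(np.ptp(V@e)/2+(V@e).min())+n*(np.ptp(V@n)/2+(V@n).min())).round(4), (V@e).argmax(),(V@e).argmin(),(V@n).argmax(),(V@n).argmin())
print(proj(load('s3'),[.534,-.09,.055]))
E
```

```text
[[518.5999755859375, -58.5], [558.9000244140625, -95.69999694824219], [554.2000122070312, -111.5], [529.0, -128.60000610351562], [513.2000122070312, -116.5]]
((0.5256866216659546, -0.09658105671405792), (0.046278033405542374, 0.062148816883563995), 47.256900787353516)
0 0.0549
1 0.0164
2 0.0304
3 0.0199
4 0.0583
40 0.0484 0.0635 [ 0.5258 -0.0939] 1 4 0 2
45 0.047 0.0627 [ 0.5256 -0.0958] 1 4 0 2
50 0.0479 0.0614 [ 0.5267 -0.0966] 0 4 0 2
55 0.0514 0.0596 [ 0.5282 -0.0966] 0 3 0 2
60 0.0555 0.0574 [ 0.5295 -0.0969] 0 3 0 2
65 0.0591 0.0547 [ 0.5309 -0.0968] 0 3 0 2
70 0.0623 0.0516 [ 0.5322 -0.0966] 0 3 0 2
75 0.065 0.0486 [ 0.5336 -0.0962] 0 3 0 1
80 0.0672 0.0462 [ 0.5355 -0.0956] 0 3 0 1
85 0.0689 0.0437 [ 0.537  -0.0947] 0 3 4 1
90 0.0701 0.0457 [ 0.536  -0.0935] 0 3 4 1
95 0.0707 0.0473 [ 0.5348 -0.0926] 0 3 4 1
100 0.0708 0.0486 [ 0.5335 -0.0918] 0 3 4 1
105 0.0704 0.0495 [ 0.5321 -0.0913] 0 3 4 1
110 0.0694 0.05 [ 0.5305 -0.0911] 0 3 4 1
115 0.0679 0.0502 [ 0.529  -0.0911] 0 3 4 1
120 0.0659 0.05 [ 0.5275 -0.0914] 0 3 4 1
125 0.0639 0.0494 [ 0.5262 -0.0921] 0 2 4 1
[327.14576156 244.67044598]
```

Request:
send_rows(series=[0.05,0.1,-0.05,0,0,-0.055,0.1,0.2,-0.1,0,0,-0.11,0.15,0.3,-0.2,0,0,-0.165,0.2,0.4,-0.3,0,0,-0.22,0.25,0.5,-0.4,0,0,-0.275,0.3,0.6,-0.5,0,0,-0.33,0.36,0.7,-0.6,0,0,-0.385,0.41,0.736,-0.7,0,0,-0.43,0.41,0.736,-0.8,0,0,-0.468,0.41,0.736,-0.86,0,0,-0.468,0.41,0.736,-0.86,0,0,-0.468], claw=0.65)

```text
time_s: 24.4
ee_pos: [0.5354, -0.0983, 0.1145]
tool_rot: [-2.331, -2.105, 0.001]
force: [-0.4, -0.1, 0.3]
width: 0.826
grasp_force: 0.0
```

```bash
python3 - <<'E'
from h import *
s=shot('side','s4.png');F=[]
for i in range(3): robot.get_image('top');F.append(robot.state()['force'])
st=robot.state();print(st['time_s'],st['ee_pos'].round(4),st['tool_rot'].round(3),st['width'],np.mean(F,0).round(2))
E
```

```text
24.6 [ 0.536  -0.0992  0.1156] [2.332e+00 2.102e+00 1.000e-03] 0.8245378548341658 [-0.19  0.15  0.12]
```

Request:
send_rows(series=[0,-0.006,-0.05,0,0,0,0,-0.006,-0.1,0,0,0,0,-0.006,-0.13,0,0,0,0,-0.006,-0.15,0,0,0,0,-0.006,-0.16,0,0,0,0,-0.006,-0.16,0,0,0])

```text
time_s: 25.35
ee_pos: [0.5357, -0.1006, 0.0746]
tool_rot: [2.334, 2.102, 0.0]
force: [0.6, -0.7, -0.1]
width: 0.825
grasp_force: 0.0
```

Request:
send_rows(series=[0,0,-0.004,0,0,0,0,0,-0.008,0,0,0,0,0,-0.008,0,0,0])

```text
time_s: 25.72
ee_pos: [0.5356, -0.1006, 0.0726]
tool_rot: [2.334, 2.102, 0.0]
force: [-1.0, -0.2, -0.2]
width: 0.826
grasp_force: 0.0
```

Request:
send_rows(series=[0,0,-0.004,0,0,0,0,0,-0.008,0,0,0,0,0,-0.008,0,0,0])

```text
time_s: 26.1
ee_pos: [0.5356, -0.1006, 0.0705]
tool_rot: [-2.334, -2.102, 0.0]
force: [-0.3, 0.1, 0.7]
width: 0.828
grasp_force: 0.0
```

Request:
send_rows(series=[0,0,-0.004,0,0,0,0,0,-0.008,0,0,0,0,0,-0.008,0,0,0])

```text
time_s: 26.48
ee_pos: [0.5356, -0.1005, 0.0685]
tool_rot: [-2.334, -2.102, 0.0]
force: [0.7, 0.1, 0.2]
width: 0.827
grasp_force: 0.0
```

Request:
send_rows(series=[0,0,-0.004,0,0,0,0,0,-0.008,0,0,0,0,0,-0.008,0,0,0])

```text
time_s: 26.85
ee_pos: [0.5356, -0.1006, 0.0665]
tool_rot: [-2.334, -2.102, 0.0]
force: [0.5, -0.0, 0.4]
width: 0.827
grasp_force: 0.0
```

Request:
send_rows(series=[0,0,-0.004,0,0,0,0,0,-0.008,0,0,0,0,0,-0.008,0,0,0])

```text
time_s: 27.22
ee_pos: [0.5356, -0.1006, 0.0645]
tool_rot: [-2.334, -2.102, 0.0]
force: [-0.8, 0.0, 0.9]
width: 0.828
grasp_force: 0.0
```

Request:
send_rows(series=[0,0,0.008,0,0,0,0,0,0.008,0,0,0])

```text
time_s: 27.48
ee_pos: [0.5357, -0.1006, 0.0668]
tool_rot: [2.334, 2.102, 0.0]
force: [-0.2, 0.7, -0.0]
width: 0.828
grasp_force: 0.0
```

Request:
send_rows(series=[0,0,0,0,0,0,0,0,0,0,0,0,0,0,0,0,0,0,0,0,0,0,0,0,0,0,0,0,0,0], claw=-1, grip_force=30)

```text
time_s: 28.1
ee_pos: [0.536, -0.1008, 0.0676]
tool_rot: [2.333, 2.101, 0.001]
force: [-1.7, 0.6, 9.1]
width: 0.54
grasp_force: 32.2
```

Request:
send_rows(series=[0,0,0.01,0,0,0,0,0,0.02,0,0,0,0,0,0.04,0,0,0,0,0,0.06,0,0,0,0,0,0.06,0,0,0])

```text
time_s: 28.72
ee_pos: [0.5358, -0.1007, 0.082]
tool_rot: [2.334, 2.102, 0.001]
force: [0.7, -0.1, -0.3]
width: 0.546
grasp_force: 29.3
```

```bash
python3 - <<'E'
from h import *
s=shot('side','s5.png');st=robot.state();print(st['time_s'],st['width'],st['grasp_force'],st['ee_pos'].round(4))
a=s['img'][190:290,270:390]; b=s['img'][90:190,250:370]
cv2.imwrite('pics/c5.png',cv2.convertScaleAbs(cv2.resize(np.hstack([a,b])[:,:,::-1],None,fx=3.3,fy=3.3,interpolation=3),alpha=1.7))
E
```

```text
28.775 0.5436354172217619 29.330823380078073 [ 0.5357 -0.1006  0.0818]
```

View pics/c5.png

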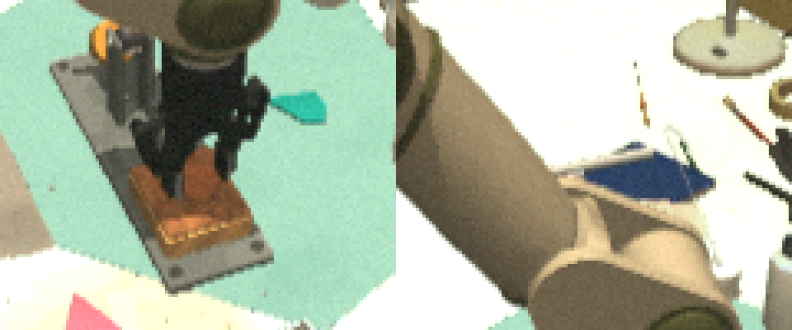

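The picture shows the sherd held between the fingers just above the cork at (195,190). The counterweight is still low by the cheeks, so the arm is open. On to the tray.

Request:
send_rows(series=[0,0,0.06,0,0,0,0,-0.05,0.12,0,0,0,-0.05,-0.18,0.12,0,0,0,-0.11,-0.32,0.12,0,0,0,-0.17,-0.46,0.12,0,0,0,-0.23,-0.6,0.12,0,0,0,-0.28,-0.74,0.12,0,0,0,-0.32,-0.85,0.12,0,0,0,-0.33,-0.89,0.12,0,0,0,-0.33,-0.89,0.12,0,0,0])

```text
time_s: 30.02
ee_pos: [0.4532, -0.323, 0.1119]
tool_rot: [2.335, 2.101, 0.0]
force: [0.9, 0.5, -0.2]
width: 0.546
grasp_force: 29.4
```

Request:
send_rows(series=[0,0,-0.08,0,0,0,0,0,-0.16,0,0,0,0,0,-0.22,0,0,0,0,0,-0.27,0,0,0,0,0,-0.3,0,0,0,0,0,-0.32,0,0,0,0,0,-0.33,0,0,0,0,0,-0.33,0,0,0])

```text
time_s: 31.02
ee_pos: [0.4532, -0.3232, 0.0292]
tool_rot: [2.334, 2.102, -0.0]
force: [0.2, 1.1, 0.0]
width: 0.547
grasp_force: 29.4
```

Request:
send_rows(series=[0,0,-0.004,0,0,0,0,0,-0.008,0,0,0,0,0,-0.008,0,0,0])

```text
time_s: 31.4
ee_pos: [0.4531, -0.3231, 0.0271]
tool_rot: [2.335, 2.102, 0.0]
force: [-0.8, -0.5, -0.6]
width: 0.545
grasp_force: 29.4
```

Request:
send_rows(series=[0,0,-0.004,0,0,0,0,0,-0.006,0,0,0,0,0,-0.006,0,0,0])

```text
time_s: 31.78
ee_pos: [0.4532, -0.3231, 0.0267]
tool_rot: [2.334, 2.102, -0.0]
force: [-3.4, 3.0, 10.9]
width: 0.544
grasp_force: 35.3
```

Request:
send_rows(series=[0,0,0,0,0,0,0,0,0,0,0,0,0,0,0,0,0,0,0,0,0,0,0,0], claw=0.7)

```text
time_s: 32.28
ee_pos: [0.4531, -0.3231, 0.0254]
tool_rot: [-2.334, -2.102, -0.0]
force: [0.1, -0.2, -0.0]
width: 0.852
grasp_force: 0.0
```

Request:
send_rows(series=[0,0,0.08,0,0,0,0,0,0.2,0,0,0,0,0,0.4,0,0,0,0,0,0.6,0,0,0,-0.2,-0.2,0.8,0,0,0,-0.4,-0.4,0.8,0,0,0,-0.5,-0.6,0.8,0,0,0,-0.5,-0.6,0.8,0,0,0])

```text
time_s: 33.28
ee_pos: [0.3261, -0.4754, 0.2256]
tool_rot: [2.338, 2.098, -0.001]
force: [-0.2, 0.7, 1.3]
width: 0.851
grasp_force: 0.0
```

```bash
python3 - <<'E'
from h import *
t=shot('top','t6.png');s=shot('side','s6.png');st=robot.state();print(st['time_s'],st['ee_pos'])
for d,n in((t,'top'),(s,'side')):
    H=cv2.cvtColor(d['img'],cv2.COLOR_RGB2HSV);m=((H[:,:,0]<20)&(H[:,:,1]>90)).astype(np.uint8)
    u,v=map(int,proj(d,[.454,-.32,.01]));k=np.zeros_like(m);k[v-35:v+35,u-35:u+35]=1;m*=k
    P=np.array([onz(d,x,y,.012)[:2] for y,x in np.argwhere(m)],np.float32);print(n,len(P),(u,v),P.mean(0) if len(P) else '',cv2.minAreaRect(P) if len(P) else '')
# crossbar ends: bright-bar check at predicted open place
th=np.radians(102.4);hb=np.array([.565,.061,.115]);
for e in(.08,-.08): 
    p=hb-.21*np.cos(th)*XB+YB*e+[0,0,.21*np.sin(th)];print('bar end expected top',proj(t,p).round(0),'side',proj(s,p).round(0))
a=cv2.resize(t['img'][150:300,240:480],None,fx=3.3,fy=3.3,interpolation=3)
cv2.imwrite('pics/c6.png',cv2.convertScaleAbs(a[:,:,::-1],alpha=1.6))
E
```

```text
33.375 [ 0.32703825 -0.47438277  0.22515648]
top 250 (438, 254) [ 0.44903454 -0.31711963] ((0.452628493309021, -0.3148452937602997), (0.0595722422003746, 0.04305752366781235), 82.52949523925781)
side 111 (352, 316) [ 0.5068611  -0.27135652] ((0.48532676696777344, -0.2990962862968445), (0.17982985079288483, 0.19223330914974213), 55.33377456665039)
bar end expected top [263. 240.] side [278. 146.]
bar end expected top [280. 163.] side [326. 136.]
```

View pics/c6.png

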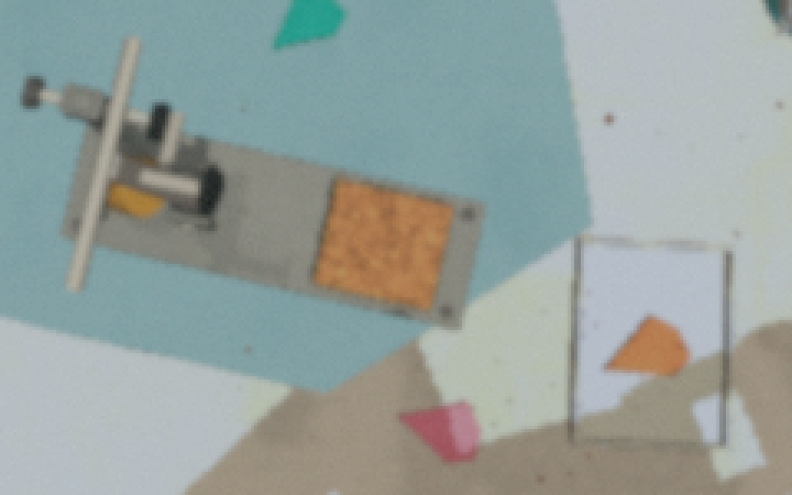

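The picture shows the arm standing open, with its crossbar from (130,40) to (75,290). The sherd lies flat in the middle of the tray at (650,347), and the bed is empty. I'm handing in.

```bash
python3 -c "
from plant import robot
print(robot.job_done())"
```

```text
the job is handed in; nothing more can be done
None
```

The job is handed in, with no verdict returned: the press arm rests open by itself on its stop, and the mended sherd lies flat near the middle of the white tray, released without a drop.

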